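# Reset the tester and hold the contact cam at full lift

## Task

On the electronics bench, first press the red spring plunger on the blue tester box all the way down to its stop to clear the last reading. Then take the black knob of the red cam lever on the test fixture and swing the lever to the green mark, where the cam has pushed the yellow contact block fully up to the amplifier board, and finish while still holding the lever there, because its spring pulls it back. Leave the solder spool, the white bottle and the screwdriver undisturbed.

Things in the scene. Friction and masses are not known exactly. Their poses are not given: they have to be found in the camera images.
- plunger_top (a point): Centre of the top face of the tester's red round plunger head (28 mm diameter, 9 mm thick, on a 12 mm steel stem; the only red mushroom head in the scene), 78 mm above the table when up. The tester is a fixed blue box, 110 x 80 mm and 50 mm high, with a dark display; it stands left or right of the fixture. The plunger goes straight down.
- plunger (a joint): Travel of the plunger in m: 0 up, 0.010 at its stop. A spring pushes it up: about 2 N at first, about 7 N at the stop. It rises by itself when let go.
- fixture: Contact test fixture fixed to the table: aluminium plate 275 x 200 mm, 12 mm thick. Origin on its underside, 12.5 mm towards +x of the plate's centre; x points from the cam (robot side) to the amplifier board, z up. The board's finned heatsink stands at x = 73 to 119 mm, its top 66 mm above the table. The cam's upright axis is at x = -20 mm, y = 0.
- pivot (a point): Point on the cam's upright turning axis, 70 mm above the table, level with the middle of the lever's knob.
- lever: Red flat cam lever with its black knob, turning level about the upright axis of the eccentric steel cam disc under it. Origin on the axis, on the plate's top (12 mm above the table); x points along the arm towards the knob. The arm is 16 mm wide and its top is 48 mm above the table.
- knob (a point): Middle of the lever's black knob: an upright round post, 18 mm diameter, from 48 to 92 mm above the table, 105 mm from the turning axis; this point is 70 mm above the table. The post is rigid with the lever and may turn between the fingers; free room all round it.
- cam (a joint): Angle of cam and lever in rad, growing counter-clockwise seen from above; starts at 0 to 0.4. At 0 the arm points 95 degrees counter-clockwise from the fixture's x axis. Highest lift at 1.90, lever along the middle of the green mark; beyond that the contact block goes back; hard stop at 2.5. A return spring (0.12 N m/rad) with some friction pulls towards 0: about 2 N at the knob at the top.
- peak_point (a point): Where the middle of the knob is at highest lift: above the green stripe (50 x 26 mm, painted on the plate along the lever's direction there), 105 mm from the axis, 70 mm above the table.
- contacts (a joint): Slide of the yellow contact block towards the board in m, driven by the cam: 0 with the cam at 0, 0.0106 at highest lift.
- spool: Bystander: solder spool, loose, standing on its flange, 64 mm diameter, 40 mm high; origin under its centre. On the other side of the fixture from the tester.
- bottle: Bystander: white plastic bottle with black cap, loose, 54 mm diameter, 110 mm high; origin under its centre. Beyond the fixture, left.
- screwdriver: Bystander: screwdriver with orange handle, 150 mm long, lying loose on the table. Beyond the fixture, right.

How it is judged:
By the outcome, as a careful person would: the job done as asked, in the order asked, and still so for the second after the job is handed in, while the arm keeps its last pose, push and grip.
It also fails if it takes over 56 s, if anything falls off the work surface, if the arm or the gripper's body presses on something with over 40 N, if the wrist force passes 120 N, or if a joint passes its speed limit or range.

## Robot

A 6-joint arm with a two-finger parallel gripper is mounted at the origin on the work surface. World frame = base frame: x ahead of the robot, y to its left, z up, the work surface at z = 0. Lengths are in mm, angles in rad, forces in N, time in s.
With the tool pointing down it reaches from about 350 to 875 mm from the base axis. Payload 4.2 kg.
Tool frame: the origin (TCP) lies midway between the tips of the shut fingers; the grasp point (between the pads) lies 19 mm behind it; z points along the fingers, y is the line along which they close (so a half turn about z gives the same grasp; the last joint's range is limited). The gripper opens to 87 mm and grips with 3 to 60 N. Pads are 19 mm wide; open, the fingers measure 117 mm over their backs; the gripper's body (75 mm by 190 mm) begins 51 mm behind the grasp point.
Start: joints at [-0.865, 0.385, 0.008, 0, -1.194, -0.259], TCP at [270.063, -563.618, 193.85] pointing down, gripper open.
Joint ranges: [-3.14, 3.14], [-1.21, 2.06], [-1.07, 1.41], [-3.16, 2.05], [-2.99, -0.16], [-3.1, 3.1]. Speed limits (rad/s): [2.79, 2.79, 3.14, 3.14, 3.14, 3.14].

## Interface

Orientations are given as a rotation vector (axis times angle).
In Python, from rig import env, read_camera, camera_model gives the robot as it stands.
- The arm moves only by the tool servo_tool, never from a script. Its argument "targets" is a list that holds one entry, the list of rows, each a list of 5 numbers: the shift along the world's x, y, z in mm, then the turn about the world's z in rad, then the opening, from -1 (shut) to 1 (fully open), so that 0 is half open. A call has 1 to 12 rows; each row is the pose to reach, as a shift and turn from the pose commanded when the call began; what a row does not reach only later rows make up. A row lasts 1/8 s, in which the tool goes at most 62.5 mm and 10.7 degrees, less where a joint would pass 70% of its speed; a pose out of reach is approached as far as the arm can. A call with a gripper value outside its range is refused whole. The fingers move at their own pace and stop on an object; "squeeze" is the grip in N (left out, the last holds). Time passes only in rows, so rows that repeat a pose let the fingers close. It gives the time, the measured TCP pose, the force, the opening and the grip force at its end, in the units of the state.
- env.get_state(): the state, without advancing time (a new reading comes with each control period).
- read_camera(name): name is "scene" or "top"; returns the picture (480x640x3 uint8, red, green, blue); there is no depth.
- camera_model(name): a dict with "mtx" (3x3 intrinsics, pixels), "pose" (4x4, takes a point from camera to world coordinates). Camera axes: x right, y down, z forward; pixel columns grow to the right and rows downward; lengths in mm; the calibration is good to about 2 mm. A picture is of the moment at which its call begins. camera_model takes no time and is no camera call.
- env.finish_job(): hands the job in; it is judged then, once.
The state is a dict: "time": time; "q": joint angles; "qd": joint speeds; "effort": joint torques, N m; "tcp_pos": TCP position; "eef_rot": TCP orientation; "contact_force": force on the tool from outside, world axes, zero at the start; "wrist_torque": the same for the moment, N m; "width": opening from 0.0 (shut) to 1.0 (fully open); "grasp_force": force on a finger pad.
Only numpy, scipy, OpenCV 4.12 (cv2) and the standard library are available. Lean on these libraries where they do the work, as an engineer would, in place of code of your own. Each camera call takes 0.05 s, during which the arm holds its last target. There are 200 camera calls.

## Working session

There is one attempt and no reset: what is moved stays moved. The work goes in short steps, Python scripts to look and compute and a tool call to move; the robot and the scene stay as the last step left them, time stands still between calls to the robot, and variables do not carry over. Pictures are saved under pics/ and viewed, at most 10 in all, crops included, and the job is handed in when it is done.

Besides the shell and the picture viewer there is one more tool, called after "Call:" as a command line: name --argument value ..., lists and objects as JSON in quotes. servo_tool: Moves the arm, as the interface text tells. Its arguments: {"type":"object","properties":{"targets":{"type":"array","items":{"type":"array","items":{"type":"array","items":{"type":"number"}}}},"squeeze":{"type":"number"}},"required":["targets"]}

```bash
mkdir -p pics
python3 - <<'E'
from rig import env, read_camera, camera_model
import cv2
for n in ("scene","top"):
    im=read_camera(n); cv2.imwrite(f"pics/{n}0.png",im[:,:,::-1])
    m=camera_model(n); print(n,m["mtx"].round(1).tolist(),m["pose"].round(3).tolist())
s=env.get_state(); print(s)
E
```

```text
scene [[464.4, 0.0, 312.3], [0.0, 464.4, 232.2], [0.0, 0.0, 1.0]] [[-0.735, 0.449, -0.509, 1132.748], [0.678, 0.506, -0.533, 544.837], [0.018, -0.736, -0.676, 785.614], [0.0, 0.0, 0.0, 1.0]]
top [[493.1, 0.0, 323.3], [0.0, 493.1, 244.3], [0.0, 0.0, 1.0]] [[-0.006, -0.982, 0.191, 406.384], [-1.0, 0.001, -0.024, 15.533], [0.023, -0.191, -0.981, 958.215], [0.0, 0.0, 0.0, 1.0]]
{'time': 0.1, 'q': array([-8.65415245e-01,  3.85507264e-01,  6.74774716e-03, -4.18724306e-04,
       -1.19399699e+00, -2.58616180e-01]), 'qd': array([-5.09215149e-05, -2.37332141e-03,  4.24194360e-03,  1.70656060e-03,
       -9.70050998e-05,  1.07763320e-03]), 'effort': array([-5.26927852e-04, -3.91690493e+01,  1.87935054e+01,  4.23188701e+00,
        1.34312062e-02, -8.98910889e-05]), 'tcp_pos': array([ 269.78873499, -563.10896579,  192.8490257 ]), 'eef_rot': array([ 6.95593046e-01, -3.06303829e+00, -3.01110386e-03]), 'contact_force': array([ 0.21973922, -0.25086261, -0.15466486]), 'wrist_torque': array([0.02564756, 0.07438176, 0.00256903]), 'grasp_force': 0.0, 'width': 0.9998183064845062}
```

View pics/top0.png

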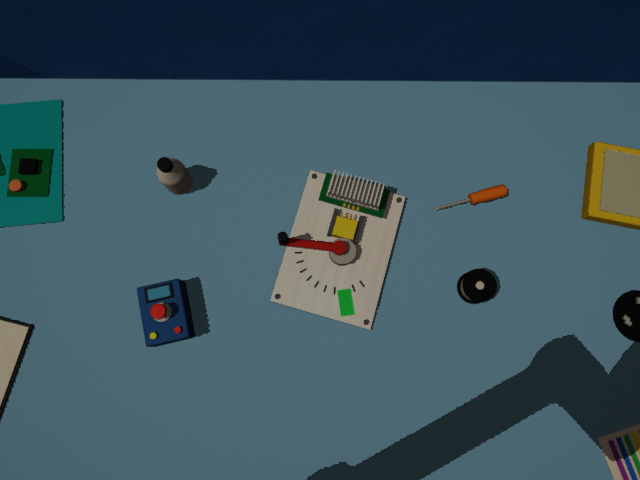

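View pics/scene0.png

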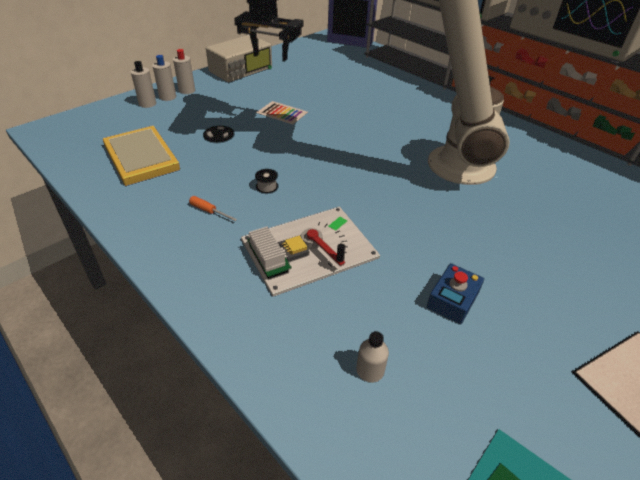

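The top view shows the tester's plunger at (159,312), the lever's knob at (283,239), the cam axis near (342,248) and the green mark at (346,302). The scene view shows the plunger at (460,278), the knob at (341,252) and the green mark at (338,223). Next I'll measure these points.

```bash
cat > h.py <<'E'
import numpy as np, cv2
from rig import env, read_camera, camera_model
def ray(n,px):
    m=camera_model(n); P=m["pose"]; d=P[:3,:3]@np.linalg.inv(m["mtx"])@np.array([px[0],px[1],1.]); return P[:3,3],d
def plane(n,px,z):
    o,d=ray(n,px); return o+d*(z-o[2])/d[2]
def two(a,b):
    A=[];B=[]
    for n,p in (("top",a),("scene",b)):
        o,d=ray(n,p); d=d/np.linalg.norm(d); M=np.eye(3)-np.outer(d,d); A.append(M);B.append(M@o)
    return np.linalg.lstsq(np.vstack(A),np.hstack(B),rcond=None)[0]
def blob(im,lo,hi,roi,which=0):
    x0,y0,x1,y1=roi; hsv=cv2.cvtColor(im,cv2.COLOR_RGB2HSV)[y0:y1,x0:x1]
    m=cv2.inRange(hsv,lo,hi); c,_=cv2.findContours(m,cv2.RETR_EXTERNAL,cv2.CHAIN_APPROX_NONE)
    c=sorted(c,key=cv2.contourArea)[-1-which]+np.array([x0,y0]); return c
def cen(c): m=cv2.moments(c); return np.array([m["m10"],m["m01"]])/m["m00"]
E
python3 - <<'E'
from h import *
t=read_camera("top"); s=read_camera("scene")
R=((0,150,90),(6,255,255)); G=((50,120,80),(75,255,255))
for n,im,rp,rg in (("top",t,(145,298,175,325),(325,280,365,322)),("scene",s,(452,268,470,285),(325,212,352,235))):
    c=blob(im,*R,rp); print(n,"plunger",cen(c),cv2.contourArea(c),cv2.boundingRect(c),plane(n,cen(c),76).round(1))
    c=blob(im,*G,rg); print(n,"green",cen(c),cv2.boundingRect(c),plane(n,cen(c),12).round(1))
    if n=="top":
        p=np.float32([plane(n,q[0],12)[:2] for q in c]); print(cv2.minAreaRect(p))
c=blob(t,(0,0,110),(40,90,255),(255,155,420,340)); h=cv2.convexHull(c)
p=np.float32([plane("top",q[0],12)[:2] for q in h]); print("plate",cv2.minAreaRect(p),cv2.boundingRect(c))
c=blob(t,*R,(280,230,355,262)); p=np.float32([plane("top",q[0],48)[:2] for q in c]); print("lever",cv2.minAreaRect(p),cv2.boxPoints(cv2.minAreaRect(p)).tolist())
crop=lambda im,x,y,w,h,k:cv2.resize(im[y:y+h,x:x+w,::-1],None,fx=k,fy=k,interpolation=cv2.INTER_CUBIC)
a=crop(t,265,165,150,170,3.5); b=crop(s,235,200,150,100,2); 
cv2.imwrite("pics/c1.png",a)
E
```

```text
top plunger [157.55483871 311.01612903] 155.0 (151, 304, 14, 15) [458.5 287.2  76. ]
top green [345.53123273 302.08015478] (338, 289, 16, 27) [477.7 -49.2  12. ]
((477.965576171875, -49.282135009765625), (49.20842361450195, 24.969104766845703), 7.507248401641846)
scene plunger [460.58280922 276.93501048] 79.5 (455, 272, 12, 11) [462.7 288.7  76. ]
scene green [337.42777778 222.91666667] (330, 217, 16, 13) [479.9 -48.2  12. ]
plate ((584.6561279296875, -37.676513671875), (198.5977325439453, 273.581298828125), 73.66011047363281) (270, 170, 135, 160)
lever ((579.5230102539062, 6.3123779296875), (107.26570892333984, 23.288429260253906), 88.27542114257812) [[566.27001953125, -46.94575119018555], [589.5478515625, -47.6466178894043], [592.7760009765625, 59.57050704956055], [569.4981689453125, 60.2713737487793]]
```

View pics/c1.png

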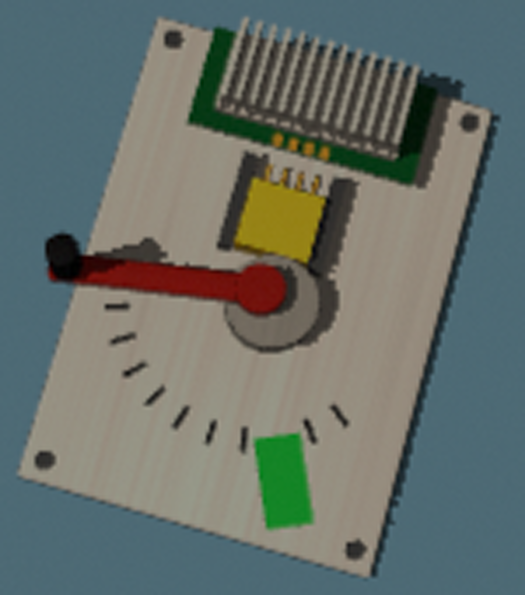

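Fixture yaw is about -16.3° and the pivot about (578.5, -35.2). The crop shows the knob top near (282.7,235) in the full image. I'll head for the plunger with the fingers shut and refine the numbers on the way.

Call:
servo_tool --targets '[[[11,50,0,0,-1],[22,100,0,0,-1],[33,150,0,0,-1],[44,200,0,0,-1],[55,250,0,0,-1],[66,300,0,0,-1],[77,350,0,0,-1],[88,400,0,0,-1],[99,450,0,0,-1],[110,500,0,0,-1],[121,550,0,0,-1],[132,600,0,0,-1]]]' --squeeze 20

```text
time: 1.7
tcp_pos: [402.0, 38.1, 194.1]
eef_rot: [-0.697, 3.063, 0.0]
contact_force: [0.8, -0.5, 0.2]
width: 0.009
grasp_force: 0.0
```

Run:
```python
from h import *
t=cv2.imread("pics/top0.png")[:,:,::-1].copy(); s=cv2.imread("pics/scene0.png")[:,:,::-1].copy()
print("plunger tri",two((157.6,311.),(460.6,276.9)).round(1),"green tri",two((345.5,302.1),(337.4,222.9)).round(1))
print("knob top", plane("top",(282.7,235.5),92).round(1), "hub",plane("top",(339.9,247.6),48).round(1))
D=((0,0,0),(180,255,38))
for n,im,r in (("top",t,(274,228,292,250)),("scene",s,(332,240,350,266))):
    c=blob(im,*D,r); print(n,"knob",cen(c),cv2.boundingRect(c),plane(n,cen(c),70).round(1))
st=env.get_state(); print(st["time"],st["tcp_pos"],st["q"],st["width"])
```

```text
plunger tri [459.  287.8  72.5] green tri [478.  -49.5  10. ]
knob top [591.   67.4  92. ] hub [577.1 -37.6  48. ]
top knob [282.95158287 238.00931099] (278, 232, 11, 13) [591.   68.2  70. ]
scene knob [340.02927928 252.72972973] (336, 245, 8, 16) [594.1  69.5  70. ]
1.7 [402.03497221  38.13134017 194.09849453] [ 5.01423377e-01 -4.92950180e-03 -4.88833973e-01  3.53661753e-05
 -1.08604493e+00 -1.62493748e+00] 0.008958456223021938
```

Call:
servo_tool --targets '[[[12,50,0,0,-1],[24,100,0,0,-1],[35,150,0,0,-1],[47,200,0,0,-1],[58,250,0,0,-1],[58,250,-40,0,-1],[58,250,-80,0,-1],[58,250,-100,0,-1],[58,250,-106,0,-1],[58,250,-106,0,-1],[58,250,-106,0,-1]]]'

```text
time: 3.08
tcp_pos: [460.7, 287.0, 89.1]
eef_rot: [-0.696, 3.061, 0.002]
contact_force: [-0.3, -0.2, -0.1]
width: 0.003
grasp_force: 0.0
```

Run:
```python
from h import *
st=env.get_state(); print(st["time"],st["tcp_pos"],st["contact_force"])
t=read_camera("top"); s=read_camera("scene")
k=lambda im,x,y,w,h:cv2.resize(im[y:y+h,x:x+w,::-1],(400,400),interpolation=cv2.INTER_CUBIC)
cv2.imwrite("pics/p1.png",np.hstack([k(t,115,260,100,100),k(s,410,220,100,100)]))
```

```text
3.075 [460.72017981 286.98679308  89.0541444 ] [-0.31778337 -0.24337128 -0.0640052 ]
```

View pics/p1.png

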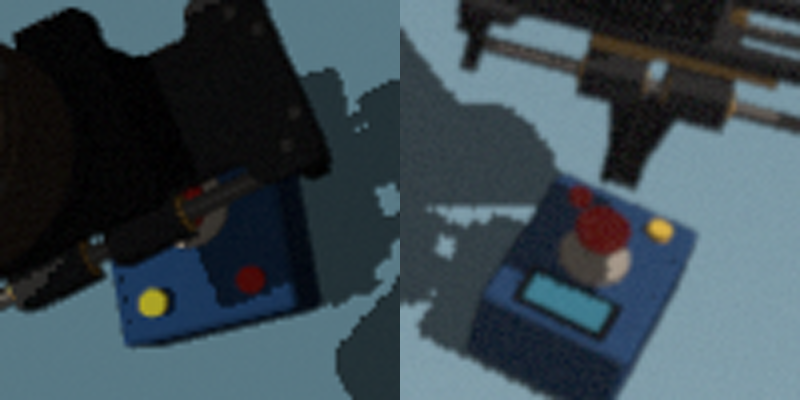

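The scene crop shows the shut fingertips just above the plunger head at crop (602,228). Before descending I'll check the alignment numerically.

Run:
```python
from h import *
def proj(n,p):
    m=camera_model(n); P=np.linalg.inv(m["pose"]); v=m["mtx"]@(P@np.append(p,1.))[:3]; return (v[:2]/v[2]).round(1)
print("tcp",proj("scene",(460.7,287,89)),"tip seen ~(465.5,266.8); head top",proj("scene",(460,288,78)),proj("scene",(460,288,69)))
```

```text
tcp [461.9 271.7] tip seen ~(465.5,266.8); head top [461.3 275.4] [460.3 278.4]
```

Call:
servo_tool --targets '[[[0,0,-4,0,-1],[0,0,-8,0,-1],[0,0,-12,0,-1],[0,0,-14,0,-1],[0,0,-14,0,-1]]]'

```text
time: 3.8
tcp_pos: [460.0, 286.3, 73.6]
eef_rot: [0.696, -3.063, 0.001]
contact_force: [0.4, -0.6, -0.4]
width: 0.003
grasp_force: 0.0
```

No force at z = 73.6, so I'll look.

Run:
```python
from h import *
t=read_camera("top"); s=read_camera("scene")
k=lambda im,x,y,w,h:cv2.resize(im[y:y+h,x:x+w,::-1],(400,400),interpolation=cv2.INTER_CUBIC)
cv2.imwrite("pics/p2.png",np.hstack([k(s,430,235,60,60),k(t,115,260,100,100)]))
st=env.get_state(); print(st["tcp_pos"],st["contact_force"],st["wrist_torque"])
```

```text
[460.11319964 286.43797988  73.88059638] [-0.25883532  0.48989043  0.18908733] [-0.04002365  0.02157986 -0.00377891]
```

View pics/p2.png

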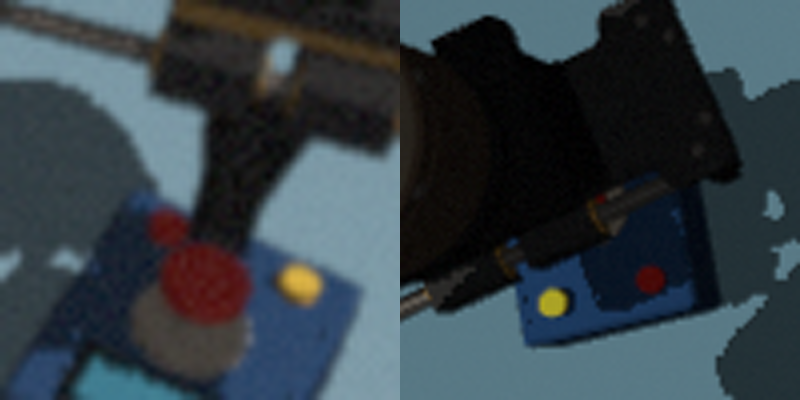

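Run:
```python
from h import *
def proj(n,p):
    m=camera_model(n); P=np.linalg.inv(m["pose"]); v=m["mtx"]@(P@np.append(p,1.))[:3]; return (v[:2]/v[2]).round(1)
c=np.array([269.8,-563.1,192.8]); y=np.array([-.432,.902,0])
print([proj("scene",c+k*y) for k in (-50,0,50)])
s=cv2.imread("pics/scene0.png"); cr=cv2.resize(s[5:75,225:315],None,fx=6,fy=6,interpolation=cv2.INTER_CUBIC)
for k in (-43.5,0,43.5):
    u=((proj("scene",c+k*y)-[225,5]+.5)*6).astype(int); cv2.circle(cr,tuple(map(int,u)),4,(0,255,0),-1)
cv2.imwrite("pics/tip.png",cr)
```

```text
[array([256.1,  63.4]), array([270.7,  66.1]), array([285.5,  68.9])]
```

View pics/tip.png

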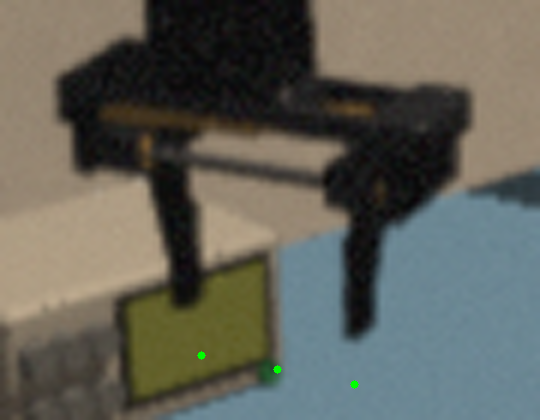

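The tips appear about 5 to 8 px higher than the reported TCP projects, which suggests a height offset of 15 mm or more. I'll probe down gently and watch the force.

Call:
servo_tool --targets '[[[0,0,-2,0,-1],[0,0,-4,0,-1],[0,0,-4,0,-1]]]'

```text
time: 4.28
tcp_pos: [459.9, 286.3, 69.6]
eef_rot: [0.696, -3.063, 0.0]
contact_force: [0.3, 0.2, 1.0]
width: 0.002
grasp_force: 0.0
```

Call:
servo_tool --targets '[[[0,0,-2,0,-1],[0,0,-4,0,-1],[0,0,-4,0,-1]]]'

```text
time: 4.65
tcp_pos: [459.9, 286.3, 65.6]
eef_rot: [0.696, -3.063, 0.0]
contact_force: [0.2, 0.1, 0.2]
width: 0.005
grasp_force: 0.0
```

Run:
```python
from h import *
def proj(n,p):
    m=camera_model(n); P=np.linalg.inv(m["pose"]); v=m["mtx"]@(P@np.append(p,1.))[:3]; return (v[:2]/v[2]).round(1)
print("base",proj("scene",(0,0,0)))
t=read_camera("top"); s=read_camera("scene")
k=lambda im,x,y,w,h:cv2.resize(im[y:y+h,x:x+w,::-1],(400,400),interpolation=cv2.INTER_CUBIC)
cv2.imwrite("pics/p3.png",np.hstack([k(s,430,235,60,60),k(t,130,285,50,50)]))
st=env.get_state(); print(st["tcp_pos"],st["contact_force"],st["wrist_torque"])
```

```text
base [461.3 163.9]
[460.08344397 286.36534828  65.82964437] [-0.14448589 -0.21635525  0.19418215] [ 0.0081341  -0.00412021  0.01844225]
```

View pics/p3.png

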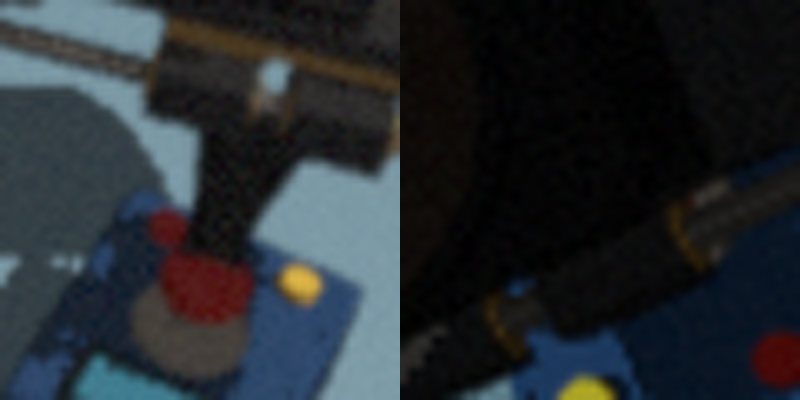

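Now the finger covers the head's far rim, at crop (220,258), so the tips are above the head and higher than reported. I'll continue down.

Call:
servo_tool --targets '[[[0,0,-2,0,-1],[0,0,-4,0,-1],[0,0,-4,0,-1]]]'

```text
time: 5.12
tcp_pos: [459.9, 286.2, 61.6]
eef_rot: [0.696, -3.063, 0.0]
contact_force: [0.0, -0.1, -0.8]
width: 0.001
grasp_force: 0.0
```

Call:
servo_tool --targets '[[[0,0,-2,0,-1],[0,0,-3,0,-1],[0,0,-3,0,-1]]]'

```text
time: 5.5
tcp_pos: [460.0, 286.3, 58.7]
eef_rot: [0.696, -3.063, 0.0]
contact_force: [0.3, -0.6, -0.1]
width: 0.007
grasp_force: 0.0
```

Call:
servo_tool --targets '[[[0,0,-2,0,-1],[0,0,-3,0,-1],[0,0,-3,0,-1]]]'

```text
time: 5.88
tcp_pos: [460.0, 286.3, 55.7]
eef_rot: [0.696, -3.063, 0.0]
contact_force: [0.4, 0.3, -0.5]
width: 0.003
grasp_force: 0.0
```

Call:
servo_tool --targets '[[[0,0,-2,0,-1],[0,0,-3,0,-1],[0,0,-3,0,-1]]]'

```text
time: 6.25
tcp_pos: [460.0, 286.3, 52.7]
eef_rot: [0.696, -3.063, 0.0]
contact_force: [0.3, 0.2, -0.5]
width: 0.009
grasp_force: 0.0
```

Call:
servo_tool --targets '[[[0,0,-2,0,-1],[0,0,-3,0,-1],[0,0,-3,0,-1]]]'

```text
time: 6.62
tcp_pos: [460.1, 286.4, 49.9]
eef_rot: [-0.696, 3.063, -0.0]
contact_force: [0.0, 0.2, 0.5]
width: 0.006
grasp_force: 0.0
```

Run:
```python
from h import *
t=read_camera("top"); s=read_camera("scene")
k=lambda im,x,y,w,h:cv2.resize(im[y:y+h,x:x+w,::-1],(400,400),interpolation=cv2.INTER_CUBIC)
cv2.imwrite("pics/p4.png",np.hstack([k(s,430,235,60,60),k(t,130,285,50,50)]))
st=env.get_state(); print(st["tcp_pos"],st["contact_force"],st["wrist_torque"])
```

```text
[460.04589054 286.39089805  49.81642475] [-0.37617811 -0.07619763  0.30559327] [ 0.02728165  0.00478793 -0.04280327]
```

View pics/p4.png

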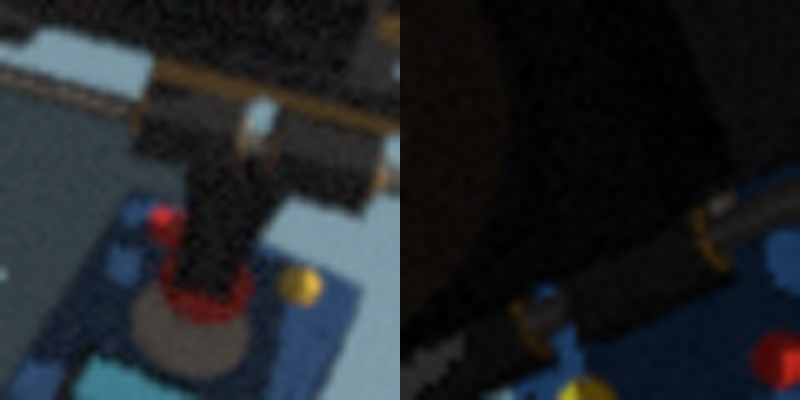

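The tip's near edge is at crop (200,292), over the middle of the head, so contact should be close. I'll continue in small steps.

Call:
servo_tool --targets '[[[0,0,-2,0,-1],[0,0,-2,0,-1]]]'

```text
time: 6.98
tcp_pos: [460.1, 286.4, 48.0]
eef_rot: [-0.696, 3.063, 0.0]
contact_force: [-0.9, -0.1, 3.0]
width: 0.004
grasp_force: 1.4
```

Call:
servo_tool --targets '[[[0,0,-2,0,-1],[0,0,-2,0,-1]]]'

```text
time: 7.22
tcp_pos: [460.2, 286.5, 46.0]
eef_rot: [-0.696, 3.063, 0.0]
contact_force: [-1.2, -0.3, 4.3]
width: 0.005
grasp_force: 1.9
```

Call:
servo_tool --targets '[[[0,0,-2,0,-1],[0,0,-2,0,-1]]]'

```text
time: 7.48
tcp_pos: [460.2, 286.4, 43.9]
eef_rot: [-0.696, 3.063, -0.0]
contact_force: [-0.6, -0.7, 4.8]
width: -0.0
grasp_force: 2.3
```

Call:
servo_tool --targets '[[[0,0,-2,0,-1],[0,0,-2,0,-1]]]'

```text
time: 7.72
tcp_pos: [460.2, 286.5, 42.0]
eef_rot: [-0.696, 3.063, -0.0]
contact_force: [-1.8, -0.0, 5.7]
width: 0.006
grasp_force: 2.8
```

Contact came at TCP z ≈ 49.4, so the true tips sit about 28.6 mm above the reported TCP. I'll continue to the plunger's stop.

Call:
servo_tool --targets '[[[0,0,-2,0,-1],[0,0,-2,0,-1]]]'

```text
time: 7.98
tcp_pos: [460.2, 286.4, 40.2]
eef_rot: [-0.696, 3.063, -0.0]
contact_force: [-1.7, -1.0, 6.0]
width: 0.006
grasp_force: 3.2
```

Call:
servo_tool --targets '[[[0,0,-1,0,-1],[0,0,-1,0,-1]]]'

```text
time: 8.22
tcp_pos: [460.2, 286.5, 39.7]
eef_rot: [-0.697, 3.063, -0.0]
contact_force: [-1.3, -1.3, 9.7]
width: 0.003
grasp_force: 4.3
```

Call:
servo_tool --targets '[[[0,0,-1,0,-1],[0,0,-1,0,-1]]]'

```text
time: 8.48
tcp_pos: [460.3, 286.5, 39.6]
eef_rot: [-0.697, 3.062, -0.0]
contact_force: [-4.1, -1.7, 13.4]
width: 0.005
grasp_force: 6.9
```

The plunger is at its stop: z holds at 39.6 while the force rises to 13 N. I'll release it and go above the knob.

Call:
servo_tool --targets '[[[0,0,-1,0,-1],[0,0,-1,0,-1],[0,0,40,0,-1],[0,0,90,0,-1],[25,-40,110,0.18,-1],[50,-80,110,0.36,0.3],[75,-120,110,0.54,0.3],[100,-165,110,0.72,0.3],[120,-200,110,0.88,0.3],[132,-217,90,0.99,0.3],[132,-217,60,0.99,0.3],[132,-217,60,0.99,0.3]]]'

```text
time: 9.98
tcp_pos: [589.9, 68.4, 94.6]
eef_rot: [2.062, -2.362, -0.005]
contact_force: [-0.6, 0.1, 0.8]
width: 0.629
grasp_force: 0.0
```

Run:
```python
from h import *
s=read_camera("scene"); t=read_camera("top")
def proj(n,p):
    m=camera_model(n); P=np.linalg.inv(m["pose"]); v=m["mtx"]@(P@np.append(p,1.))[:3]; return (v[:2]/v[2]).round(1)
st=env.get_state(); p=st["tcp_pos"]; print(st["time"],p,st["q"].round(2),st["width"],st["contact_force"])
cr=cv2.resize(s[190:290,290:390,::-1],None,fx=6,fy=6,interpolation=cv2.INTER_CUBIC)
for q,c in ((p+[0,0,28.6],(0,255,0)),(np.array([592.5,69,92]),(0,0,255))):
    cv2.circle(cr,tuple(int(v) for v in (proj("scene",q)-[290,190]+.5)*6),4,c,-1)
cv2.imwrite("pics/k1.png",cr)
```

```text
10.075 [592.39786641  69.50951267  98.01279981] [ 0.39  0.42 -0.2   0.   -0.96 -0.52] 0.6436081495686226 [-0.15093846  0.34990999  1.5558107 ]
```

View pics/k1.png

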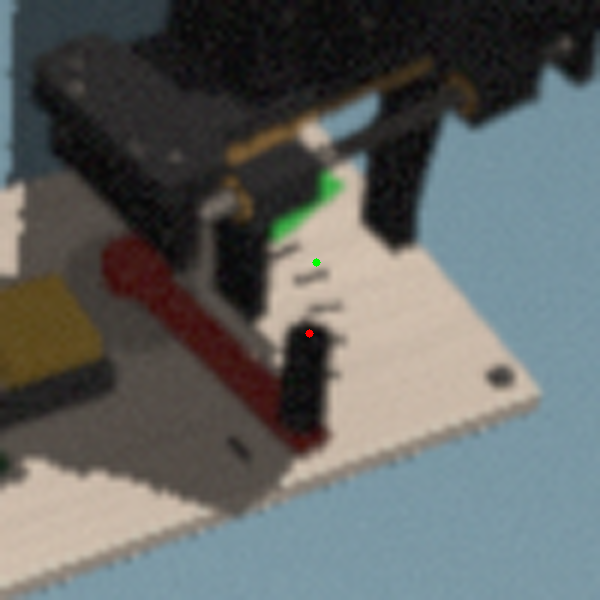

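The red dot on the knob's top matches the knob at crop (308,333), and the tips at (242,312) and (390,247) straddle it. I'll descend and close.

Call:
servo_tool --targets '[[[0,0,-30,0,0.3],[0,0,-55,0,0.3],[0,0,-69,0,0.3],[0,0,-69,0,0.3],[0,0,-69,0,0.3]]]'

```text
time: 10.7
tcp_pos: [593.1, 69.8, 30.2]
eef_rot: [-2.067, 2.363, -0.002]
contact_force: [0.7, -0.7, 0.0]
width: 0.652
grasp_force: 0.0
```

Call:
servo_tool --targets '[[[0,0,0,0,-1],[0,0,0,0,-1],[0,0,0,0,-1],[0,0,0,0,-1],[0,0,0,0,-1],[0,0,0,0,-1]]]' --squeeze 15

```text
time: 11.45
tcp_pos: [592.0, 69.3, 28.8]
eef_rot: [2.068, -2.365, -0.0]
contact_force: [-0.4, 1.0, 0.9]
width: 0.202
grasp_force: 15.0
```

Run:
```python
from h import *
st=env.get_state(); print({k:np.round(v,3) for k,v in st.items() if k not in("qd","effort")})
P=np.array([578.5,-35.2]); d=st["tcp_pos"][:2]-P; print(np.hypot(*d),np.degrees(np.arctan2(d[1],d[0])))
```

```text
{'time': np.float64(11.45), 'q': array([ 0.388,  0.499, -0.267, -0.   , -0.805, -0.522]), 'tcp_pos': array([591.968,  69.349,  28.831]), 'eef_rot': array([ 2.068, -2.365, -0.   ]), 'contact_force': array([-0.393,  0.97 ,  0.904]), 'wrist_torque': array([0.102, 0.166, 0.01 ]), 'grasp_force': np.float64(15.0), 'width': np.float64(0.202)}
105.41298536658992 82.65958209702727
```

The knob is held: opening 17.6 mm, grip 15 N. Next I'll work out the arc waypoints.

Run:
```python
import numpy as np
v=np.array([13.56,104.58])
for a in range(7,106,7):
    r=np.radians(a); c,s=np.cos(r),np.sin(r); print(a,(np.array([[c,-s],[s,c]])@v-v).round(1),round(r,3))
```

```text
7 [-12.8   0.9] 0.122
14 [-25.7   0.2] 0.244
21 [-38.4  -2.1] 0.367
28 [-50.7  -5.9] 0.489
35 [-62.4 -11.1] 0.611
42 [-73.5 -17.8] 0.733
49 [-83.6 -25.7] 0.855
56 [-92.7 -34.9] 0.977
63 [-100.6  -45. ] 1.1
70 [-107.2  -56.1] 1.222
77 [-112.4  -67.8] 1.344
84 [-116.1  -80.2] 1.466
91 [-118.4  -92.8] 1.588
98 [-119.  -105.7] 1.71
105 [-118.1 -118.5] 1.833
```

Call:
servo_tool --targets '[[[-6.5,0.5,0,0.06,-1],[-12.8,0.9,0,0.12,-1],[-19,0.6,0,0.18,-1],[-25.7,0.2,0,0.24,-1],[-32,-0.8,0,0.31,-1],[-38.4,-2.1,0,0.37,-1],[-44.6,-3.9,0,0.43,-1],[-50.7,-5.9,0,0.49,-1],[-50.7,-5.9,0,0.49,-1]]]'

```text
time: 12.58
tcp_pos: [541.1, 63.4, 28.8]
eef_rot: [2.579, -1.794, -0.0]
contact_force: [-0.1, 0.4, -0.5]
width: 0.202
grasp_force: 15.0
```

Call:
servo_tool --targets '[[[-6,-2.5,0,0.06,-1],[-11.7,-5.2,0,0.12,-1],[-17.4,-8.4,0,0.18,-1],[-22.8,-11.9,0,0.24,-1],[-28,-15.8,0,0.31,-1],[-32.9,-19.8,0,0.37,-1],[-37.6,-24.3,0,0.43,-1],[-42,-29,0,0.49,-1],[-42,-29,0,0.49,-1]]]'

```text
time: 13.7
tcp_pos: [499.4, 34.4, 28.8]
eef_rot: [-2.937, 1.116, 0.0]
contact_force: [1.0, 0.3, -0.5]
width: 0.201
grasp_force: 15.0
```

Run:
```python
from h import *
st=env.get_state(); print({k:np.round(v,3) for k,v in st.items() if k not in("qd","effort")})
P=np.array([578.5,-35.2]); d=st["tcp_pos"][:2]-P; a=np.arctan2(d[1],d[0]); u=np.array([np.cos(a),np.sin(a)]); f=st["contact_force"][:2]
print(np.hypot(*d),np.degrees(a),"radial F",f@u,"tang F",f@[-u[1],u[0]])
```

```text
{'time': np.float64(13.7), 'q': array([ 0.394,  0.369, -0.505, -0.   , -0.697,  0.451]), 'tcp_pos': array([499.405,  34.431,  28.844]), 'eef_rot': array([-2.937,  1.116,  0.   ]), 'contact_force': array([ 1.032,  0.28 , -0.458]), 'wrist_torque': array([ 0.097,  0.181, -0.014]), 'grasp_force': np.float64(15.0), 'width': np.float64(0.201)}
105.37752047699264 138.6410523935599 radial F -0.5892752007746482 tang F -0.8917848111864097
```

Call:
servo_tool --targets '[[[-7.9,-10.1,0,0.12,-1],[-14.5,-21.2,0,0.24,-1],[-19.7,-32.9,0,0.37,-1],[-23.4,-45.3,0,0.49,-1],[-25.7,-57.9,0,0.61,-1],[-26.3,-70.8,0,0.73,-1],[-26,-77.2,0,0.79,-1],[-25.4,-83.6,0,0.86,-1],[-25.4,-83.6,0,0.86,-1],[-25.4,-83.6,0,0.86,-1]]]'

```text
time: 14.95
tcp_pos: [474.0, -49.0, 28.8]
eef_rot: [3.135, 0.21, -0.0]
contact_force: [-0.0, 0.8, -0.4]
width: 0.198
grasp_force: 15.0
```

Run:
```python
from h import *
t=read_camera("top"); s=read_camera("scene")
st=env.get_state(); print({k:np.round(v,3) for k,v in st.items() if k not in("qd","effort")})
P=np.array([578.5,-35.2]); d=st["tcp_pos"][:2]-P; a=np.arctan2(d[1],d[0]); u=np.array([np.cos(a),np.sin(a)]); f=st["contact_force"][:2]
print(np.hypot(*d),np.degrees(a),"radial F",f@u,"tang F",f@[-u[1],u[0]])
k=lambda im,x,y,w,h:cv2.resize(im[y:y+h,x:x+w,::-1],(400,400),interpolation=cv2.INTER_CUBIC)
cv2.imwrite("pics/e1.png",np.hstack([k(s,240,190,130,130),k(t,280,190,120,120)]))
```

```text
{'time': np.float64(15.05), 'q': array([ 0.239,  0.336, -0.562, -0.   , -0.673,  1.466]), 'tcp_pos': array([473.949, -48.948,  28.802]), 'eef_rot': array([ 3.134,  0.211, -0.   ]), 'contact_force': array([-0.14 , -0.071, -2.048]), 'wrist_torque': array([ 0.022,  0.145, -0.072]), 'grasp_force': np.float64(15.0), 'width': np.float64(0.203)}
105.45096829149381 -172.5086580056515 radial F 0.14808481970941592 tang F 0.05236942053468793
```

View pics/e1.png

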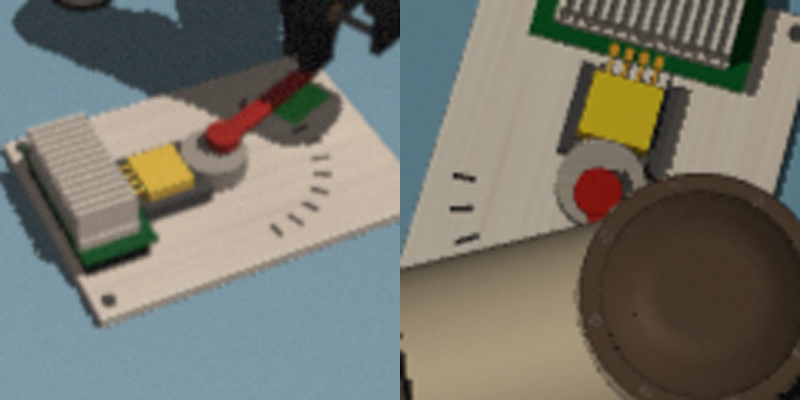

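The lever lies over the green mark, the yellow block is up against the board's pins, and the knob is still gripped. TCP geometry puts the lever at 187.5°, against a target of about 187.5°. I'll hand the job in.

```bash
python3 -c "
from rig import env
print(env.finish_job())"
```

```text
the job is handed in; nothing more can be done
None
```

I pressed the plunger to its stop, then swung the lever to the green mark and handed the job in at about 15 s with the knob still gripped; no verdict came back, and I didn't re-check the spool, bottle or screwdriver afterwards.

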